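# Stand the rinsed cup mouth-down in the bench dryer and shut it

## Robot

A 6-joint arm with a two-finger parallel gripper is mounted at the origin on a cart in front of the work surface, level with it; the furniture and walls round the work are solid. World frame = base frame: x ahead of the robot, y to its left, z up, the work surface at z = 0. Lengths are in mm, angles in rad, forces in N, time in s.
With the tool pointing down it reaches from about 400 to 925 mm from the base axis. Payload 12.5 kg.
Tool frame: the origin (TCP) lies midway between the tips of the shut fingers; the grasp point (between the pads) lies 19 mm behind it (env.pinch_z is the z of the grasp point in the tool frame, in mm); z points along the fingers, y is the line along which they close (so a half turn about z gives the same grasp; the last joint's range is limited). The gripper opens to 95 mm and grips with 3 to 60 N. Pads are 20 mm wide; open, the fingers measure 119 mm over their backs; the gripper's body (75 mm by 180 mm) begins 59 mm behind the grasp point.
Start: joints at [1.232, 0.491, 1.559, -0, 1.092, -0.106], TCP at [144.171, 608.162, 214.661] pointing down, gripper open.
Joint ranges: [-3.1, 3.1], [-0.84, 2.19], [0.05, 2.79], [-1.13, 4.28], [0.06, 2.93], [-2.69, 2.69]. Speed limits (rad/s): [2.22, 2.22, 2.79, 3.14, 3.14, 3.14].

## Interface

Orientations are given as [roll, pitch, yaw] about the fixed x, y, z axes, in that order (R = Rz(yaw) Ry(pitch) Rx(roll)).
In Python, from cell import env, eyes gives the robot as it stands.
- The arm moves only by the shell command python3 -m inch 'ROWS'. ROWS is JSON, a list of rows, each a list of 3 entries, a list of its own where there are three numbers: the shift along the tool's x, y, z in units of 60 mm (1.0 is 60 mm), then the turn about the tool's z in units of 5 degrees (1.0 is 5 degrees), then the closure, from -1 (fully open) to 1 (shut). In form: [[[tx, ty, tz], turn, claw], ...]. A call has exactly 10 rows; each row shifts and turns the commanded pose from where the row before left it, along the tool's axes as they then stand; what a row does not reach is not made up. A row lasts 1/8 s, in which the tool goes at most 62.5 mm and 10.7 degrees, less where a joint would pass 70% of its speed; a pose out of reach is approached as far as the arm can. A call is refused whole if a number of a shift passes 1 or a number of a turn 1, either way. A call with a gripper value outside its range is refused whole. The fingers move at their own pace and stop on an object; the grip force is fixed at half the most. Time passes only in rows, so rows that do not move let the fingers close, or fill a call up. It gives the time, the measured TCP pose, the force, the opening and the grip force at its end, in the units of the state.
- env.state(): the state, without advancing time (a new reading comes with each control period).
- eyes.read_camera(name): name is "scene" or "side" or "wrist"; returns a dict with "pixels" (480x640x3 uint8, red, green, blue), "fx", "fy", "cx", "cy" (pixels), "extrinsics" (4x4, takes a point from world to camera coordinates). Camera axes: x right, y down, z forward; pixel columns grow to the right and rows downward; lengths in mm; the calibration is good to about 2 mm. A picture is of the moment at which its call begins. There is no depth.
- env.job_done(): hands the job in; it is judged then, once.
Trained networks look in a picture, given as the dict that the camera call returned (one of the last four; its "shot" number tells which), for a name from the list of things; names that differ only in an ending like _2 or _b are one class to them, and where a whole thing is asked for, a point or a joint stands for the part that bears it (a point fixed in the world has none). Each returns a list of dicts, best first, with "score" (0 to 1); they miss things now and then, are a little off and sometimes report something else, mostly with a low value. They report only what shows in the picture. A call takes as long as a camera call.
- eyes.boxes_of(name, picture): "centre" ([row, column] in pixels, amid what is visible of it).
- eyes.cut_out(name, picture): "mask" (480x640 bool, what is visible of it) and "centre" ([row, column] in pixels, amid what is visible of it).
- eyes.spot_point(name, picture): "centre" ([row, column] in pixels: a listed point, or the origin of a listed thing).
The state is a dict: "t": time; "joints": joint angles; "qvel": joint speeds; "tau": joint torques, N m; "eef_pos": TCP position; "tcp_rot": TCP orientation; "ft_force": force on the tool from outside, world axes, zero at the start; "moment": the same for the moment, N m; "opening": opening from 0.0 (shut) to 1.0 (fully open); "grip_force": force on a finger pad.
Only numpy, scipy, OpenCV 4.12 (cv2) and the standard library are available. Lean on these libraries where they do the work, as an engineer would, in place of code of your own. Each camera call takes 0.05 s, during which the arm holds its last target. There are 200 camera calls.

## Task

The tall steel sample cup on the worktop has just been rinsed. Turn it over and set it down, without dropping it, mouth-down on the dryer's pulled-out tray so that it covers the free vent hole beside the squat cup that is already drying; then push the tray fully home and push the dryer door shut until it clicks onto its catch. Leave the other cups, the rinse bottle and the swab jar standing where they are.

Things in the scene. Friction and masses are not known exactly. Their poses are not given: they have to be found in the camera images.
- tall_cup: The tall cup: plain steel, open at one end, 27 mm outside diameter, 40 mm high, wall 3 mm, bottom 2 mm, about 45 g. Origin: centre of the closed bottom's outer face; own z points from bottom to mouth. Stands mouth-up on the worktop at the start; laid on its side it stays put, pushed over it may roll some 40 mm sideways.
- tall_cup_mouth (a point): Centre of the tall cup's mouth, in the plane of the rim, 40 mm along the cup's own z from its origin.
- squat_cup_bench: Squat steel cup, 33 mm diameter, 28 mm high, mouth-up on the worktop near the tall cup (not rinsed yet: it stays). Origin: centre of its underside.
- squat_cup_tray: Squat steel cup, 33 mm diameter, 28 mm high, loose, mouth-down on the dryer tray over the other vent hole. Origin: centre of its closed bottom, which is now its top; own z points down.
- rinse_bottle: White squeeze bottle with a red nozzle, 46 mm diameter, 140 mm high, loose, between the dryer and the small bin. Origin: centre of its underside.
- swabs: Grey jar of swabs, 40 mm diameter, 78 mm high, loose, next to the bottle. Origin: centre of its underside.
- dryer: Bench dryer: fixed white steel case 150 deep, 200 wide, 118 high (mm). Origin: centre of its underside; own x points to its back, its open front is the plane at x = -75; own y to its hinge side (left, from the front). Side walls 8 mm; roof underside 107 mm up; below 34 mm a plinth with dial and switch, left as they are. A sprung roller hangs under the roof at the right.
- free_vent (a point): Centre of the free vent hole, 12 mm diameter, on the tray floor (42 mm above the worktop), in the tray's right half; moves with the tray, axes as the dryer's. The tray's front wall (16 mm high) is 43 mm before it, the side wall (10 mm high) 43 mm to its right; the other vent, under the squat cup, is 84 mm to its left.
- tray_front (a point): Middle of the tray's rolled front edge, at its foremost and upper line, 57 mm above the worktop; the front is a wall 176 mm wide, 16 mm higher than the tray floor, the edge overhangs it by 7 mm. Push here along the dryer's +x.
- tray (a joint): How far the tray is pulled out (m): 0 is fully home (a stop), about 0.1 at the start. It slides along the dryer's x on runners, takes about 1 N, and stays where it is left. Home, its front edge lies 3 mm behind the dryer's front plane.
- dryer_door (a joint): Opening of the door (rad): 0 shut, 1.4 to 1.75 at the start. Upright hinge at the left front edge of the dryer; swings freely (0.02 N m) and stays where it is left. From 0.05 rad on, a slow push needs about 6 N at point door_push to bring the strike past the sprung roller; then the catch draws it shut and holds it. A tray that sticks out blocks it.
- door_hinge (a point): Point on the door's hinge axis at mid-height of the door, 76 mm above the worktop. Its axes turn with the door: own -y points along the door to its free edge, own -x out of its outer face; with the door shut they are the dryer's axes, and it opens clockwise seen from above.
- door_push (a point): Point on the door's outer face, 105 mm from the hinge axis, 92 mm above the worktop: a place to push. The door is a panel 12 mm thick with the hinge axis in its mid-plane, from 4 to 202 mm from the hinge and from 36 to 116 mm above the worktop; a bow handle stands 20 mm out of its outer face 188 mm from the hinge.
- mini_vice: Small grey machine vice, fixed to the worktop, about 80 mm deep (x), 145 mm long (y) and 50 mm high, with a screw and tommy bar at its right end (32 to 43 mm up); in the way when handling the cup beside it. Origin: near the middle of its underside.
- drawer_box: Parts cabinet with six drawers, fixed, about 160 mm deep, 250 mm wide, 172 mm high with small things on top (to 205 mm), to the right of the cups; in the way of the hand. Origin: centre of its underside.

How it is judged (in metres and radians):
On the way, in this order (a step that is already met when the one before it is completed fails the run):
1. the tall cup stands mouth-down on the pulled-out tray, covering the free vent hole, and is let go (angle between tall_cup's own z axis and vertical above 3.04 rad and horizontal distance between tall_cup_mouth and free_vent below 0.008 m and z of tall_cup_mouth in the frame of free_vent below 0.004 m and contact force between the fingers and tall_cup below 0.05 N and value of joint tray above 0.05 m), for 0.2 s.
2. the tray is fully home, with the cup on it (value of joint tray below 0.004 m and angle between tall_cup's own z axis and vertical above 3.04 rad), for 0.2 s.
3. the door is shut on its catch (value of joint dryer_door below 0.012 rad), for 0.2 s.
At the end, for the whole second after the job is handed in: The tall cup stands upside down on the tray floor, its mouth's centre within 8 mm of the free vent hole's centre and its axis within 0.1 rad of vertical, at rest; the tray is within 4 mm of its stop; the door is within 0.012 rad of shut, held by its catch (all of step 2 and horizontal distance between tall_cup_mouth and free_vent below 0.008 m and z of tall_cup_mouth in the frame of free_vent between -0.004 and 0.004 m and value of joint dryer_door below 0.012 rad and linear speed of tall_cup below 0.02 m/s); the robot touches nothing.
It fails at once if the tall cup is dropped (falls free at more than 0.6 m/s) (linear speed of tall_cup above 0.6 m/s and contact force between the fingers and tall_cup below 0.05 N).
It fails at once if the squat cup on the worktop is moved more than 30 mm or tipped (distance of squat_cup_bench from where it was at the start of the episode above 0.03 m or angle between squat_cup_bench's own z axis and vertical above 0.4 rad).
It fails at once if the squat cup on the tray is tipped or shoved off its vent hole (angle between squat_cup_tray's own z axis and vertical below 2.7 rad or horizontal distance between squat_cup_tray and free_vent below 0.07 m or horizontal distance between squat_cup_tray and free_vent above 0.098 m).
It fails at once if the rinse bottle or the swab jar is moved more than 30 mm or knocked over (distance of any of rinse_bottle, swabs from where it was at the start of the episode above 0.03 m or angle between any of rinse_bottle, swabs's own z axis and vertical above 0.4 rad).
It also fails if it takes over 72 s, if anything falls off the work surface, if the arm or the gripper's body presses on something with over 40 N, if the wrist force passes 120 N, or if a joint passes its speed limit or range.

## Working session

There is one attempt and no reset: what is moved stays moved. The work goes in short steps, Python scripts to look and compute and a shell command to move; the robot and the scene stay as the last step left them, time stands still between calls to the robot, and variables do not carry over. Pictures are saved under pics/ and viewed, at most 10 in all, crops included, and the job is handed in when it is done.

```bash
ls; mkdir -p pics; cat > h.py <<'E'
import numpy as np, cv2
from cell import env, eyes
def ray(p,rc):
    E=np.array(p["extrinsics"]);R=E[:3,:3];t=E[:3,3]
    d=R.T@np.array([(rc[1]-p["cx"])/p["fx"],(rc[0]-p["cy"])/p["fy"],1.]);return -R.T@t,d/np.linalg.norm(d)
def atz(p,rc,z):
    o,d=ray(p,rc);return o+d*(z-o[2])/d[2]
def tri(obs):
    A=np.zeros((3,3));b=np.zeros(3)
    for p,rc in obs:
        o,d=ray(p,rc);M=np.eye(3)-np.outer(d,d);A+=M;b+=M@o
    X=np.linalg.solve(A,b)
    return X,[round(float(np.linalg.norm((np.eye(3)-np.outer(ray(*q)[1],ray(*q)[1]))@(X-ray(*q)[0]))),1) for q in obs]
def save(p,n): cv2.imwrite("pics/"+n,p["pixels"][:,:,::-1])
E
python3 - <<'E'
from h import *
np.set_printoptions(precision=1,suppress=True)
P={n:eyes.read_camera(n) for n in("scene","side","wrist")}
for n,p in P.items(): save(p,n+"0.png"); print(n,ray(p,(240,320)))
for name in ["tall_cup","tall_cup_mouth","squat_cup_bench","squat_cup_tray","rinse_bottle","swabs","dryer","free_vent","tray_front","door_hinge","door_push","mini_vice","drawer_box"]:
    obs=[]
    for n,p in P.items():
        r=eyes.spot_point(name,p)
        if r: print(name,n,[(np.round(q["centre"]),round(q["score"],2)) for q in r[:2]]); obs.append((p,r[0]["centre"]))
    if len(obs)>1: print("   ",*tri(obs))
print(env.state())
E
```

```text
pics
scene (array([-131.4, -582.5,  817.1]), array([ 0.6,  0.4, -0.7]))
side (array([ 487.9,  701.8, 1130.5]), array([ 0.1, -0.6, -0.8]))
wrist (array([ 75.2, 623.8, 384. ]), array([ 0.3, -0.1, -1. ]))
tall_cup scene [(array([301., 350.]), 0.6)]
tall_cup_mouth scene [(array([290., 349.]), 0.69)]
tall_cup_mouth side [(array([220., 354.]), 0.67)]
    [ 498.5 -238.9   38. ] [3.1, 3.1]
squat_cup_bench scene [(array([263., 351.]), 0.77)]
squat_cup_tray scene [(array([211., 199.]), 0.69)]
squat_cup_tray side [(array([384., 336.]), 0.76)]
    [501.6 203.8  66.2] [2.8, 2.8]
rinse_bottle scene [(array([239., 295.]), 0.91)]
rinse_bottle side [(array([302., 298.]), 0.7)]
    [605.9 -14.   -1.8] [3.8, 3.8]
swabs scene [(array([247., 309.]), 0.74)]
dryer scene [(array([214., 242.]), 0.87)]
dryer side [(array([371., 365.]), 0.16)]
    [494.4 130.   62.7] [62.9, 62.9]
free_vent scene [(array([233., 219.]), 0.58), (array([301., 346.]), 0.15)]
free_vent side [(array([354., 345.]), 0.69)]
    [488.  126.1  39.8] [0.5, 0.5]
tray_front scene [(array([236., 190.]), 0.64)]
tray_front side [(array([372., 366.]), 0.59)]
    [439.2 168.3  50.7] [4.5, 4.5]
door_hinge scene [(array([195., 192.]), 0.61)]
door_hinge side [(array([411., 308.]), 0.85)]
    [543.8 267.5  66.7] [0.8, 0.8]
door_push scene [(array([205., 154.]), 0.83)]
door_push side [(array([419., 365.]), 0.57)]
    [437.9 281.8  96.4] [2.1, 2.1]
{'t': 2.1, 'joints': array([ 1.2,  0.5,  1.6, -0. ,  1.1, -0.1]), 'qvel': array([ 0., -0., -0., -0.,  0.,  0.]), 'tau': array([  0. , -61.2, -25.8,   0.1,   0. ,   0. ]), 'eef_pos': array([144.2, 608.1, 214.7]), 'tcp_rot': array([3.1, 0. , 2.9]), 'ft_force': array([ 0.8, -0.3, -0.1]), 'moment': array([0., 0., 0.]), 'grip_force': 0.0, 'opening': 1.0020166821474747}
```

View pics/scene0.png

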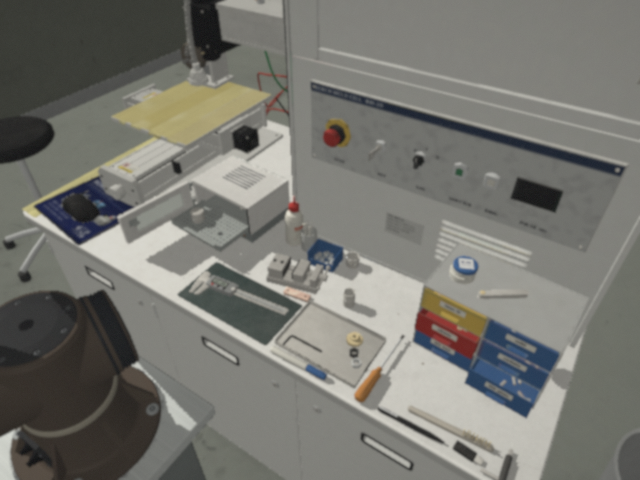

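View pics/side0.png

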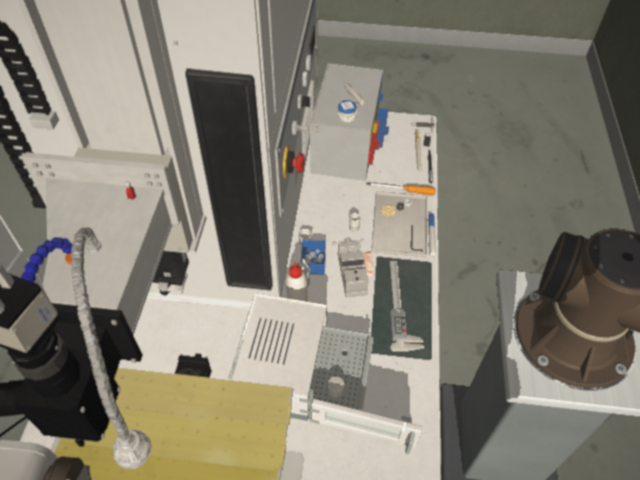

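The pictures show the tall cup at scene (300,349), right of the vice, with the squat cup behind it. The dryer is at scene (215,240) with its tray out and door open to the left. The tool can't tilt, so I'll turn the cup over by pivoting it in the grip against the dryer's roof edge. First I'll look down on the dryer with the wrist camera.

```bash
cat >> h.py <<'E'
from scipy.spatial.transform import Rotation as Ro
def go(x,y,z,yaw=None):
    "tool-axis shift (mm) from measured pose to TCP target, done AFTER turning to yaw"
    s=env.state();p=s["eef_pos"];c=s["tcp_rot"][2]
    yw=c if yaw is None else yaw
    d=np.array([x,y,z])-p;R=Ro.from_euler("xyz",[np.pi,0,yw]).as_matrix()
    print("t",round(s["t"],2),"tcp",np.round(p,1),"rpy",np.round(s["tcp_rot"],3),"turn(5deg)",round(np.degrees(-(yw-c))/5,2),"shift mm",np.round(R.T@d,1),"units",np.round(R.T@d/60,3))
def look(names,cams=("scene","side","wrist"),sv=None):
    P={n:eyes.read_camera(n) for n in cams}
    if sv:
        for n in cams: save(P[n],sv+n+".png")
    for name in names:
        obs=[]
        for n,p in P.items():
            r=eyes.spot_point(name,p)
            if r: print(name,n,np.round(r[0]["centre"]),round(r[0]["score"],2),"z0",np.round(atz(p,r[0]["centre"],H.get(name,0)),1)); 
            if r and r[0]["score"]>.4: obs.append((p,r[0]["centre"]))
        if len(obs)>1: X,e=tri(obs);print("   TRI",np.round(X,1),e)
    return P
H=dict(tall_cup_mouth=40,tall_cup=0,squat_cup_tray=70,free_vent=42,tray_front=57,door_hinge=76,door_push=92)
E
python3 -m inch '[[[-0.69,-0.65,-0.05],0,-1],[[-0.69,-0.65,-0.05],0,-1],[[-0.69,-0.65,-0.05],0,-1],[[-0.69,-0.65,-0.05],0,-1],[[-0.69,-0.65,-0.05],0,-1],[[-0.69,-0.65,-0.05],0,-1],[[-0.69,-0.65,-0.05],0,-1],[[-0.69,-0.65,0],0,-1],[[-0.69,-0.65,0],0,-1],[[0,0,0],0,-1]]'
python3 - <<'E'
from h import *
P=look(["free_vent","squat_cup_tray","tray_front","door_hinge","door_push","dryer"],sv="a_")
go(498,-239,120,np.pi/2)
E
```

```text
t: 3.35
eef_pos: [427.5, 178.0, 235.7]
tcp_rot: [3.142, 0.001, 2.904]
ft_force: [0.4, 0.6, -0.8]
opening: 0.999
grip_force: 0.0
free_vent scene [235. 216.] 0.77 z0 [478.9 125.7  42. ]
free_vent side [348. 346.] 0.76 z0 [485.4 114.7  42. ]
free_vent wrist [282. 280.] 0.91 z0 [489.  124.1  42. ]
   TRI [483.3 122.6  46.7] [6.7, 5.2, 4.6]
squat_cup_tray scene [238. 294.] 0.74 z0 [545.8 -60.9  70. ]
squat_cup_tray side [386. 337.] 0.88 z0 [497.1 211.   70. ]
squat_cup_tray wrist [282. 365.] 0.66 z0 [496.7 206.6  70. ]
   TRI [572.1 127.4 -69.4] [134.1, 75.8, 85.2]
tray_front side [369. 367.] 0.97 z0 [441.  162.4  57. ]
tray_front wrist [226. 312.] 0.62 z0 [436.8 171.   57. ]
   TRI [438.2 169.5  66.1] [4.0, 4.0]
door_hinge scene [192. 192.] 0.6 z0 [545.9 265.8  76. ]
door_hinge side [409. 311.] 0.97 z0 [539.7 264.9  76. ]
   TRI [541.7 264.3  77.7] [2.4, 2.4]
door_push scene [235. 190.] 0.61 z0 [406.  132.7  92. ]
door_push side [423. 367.] 0.82 z0 [435.4 287.   92. ]
door_push wrist [210. 452.] 0.84 z0 [442.7 288.3  92. ]
   TRI [457.2 264.9  11.6] [45.1, 27.3, 45.3]
dryer scene [213. 242.] 0.65 z0 [618.2 166.8   0. ]
dryer side [370. 282.] 0.79 z0 [613.9 158.6   0. ]
dryer wrist [356. 337.] 0.56 z0 [610.1 157.7  -0. ]
   TRI [611.4 159.9   4.5] [2.4, 2.2, 3.9]
t 4.4 tcp [425.8 180.6 235.6] rpy [ 3.142 -0.     2.909] turn(5deg) 15.33 shift mm [-419.6   72.2  115.6] units [-6.994  1.204  1.927]
```

View pics/a_wrist.png

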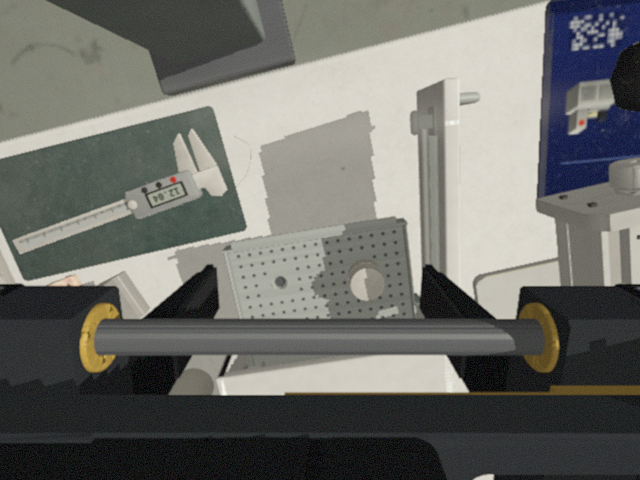

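The wrist view shows the free vent at (282,280), the squat cup at (282,365), and the door open to the right of the picture. The dryer's heading is about -0.095. Next I'll go to the tall cup.

```bash
python3 -m inch '[[[-0.2,-0.38,0],1,-1],[[-0.2,-0.38,0],1,-1],[[-0.2,-0.38,0],1,-1],[[-0.2,-0.38,0],1,-1],[[-0.2,-0.38,0],1,-1],[[-0.35,-0.26,0],1,-1],[[-0.35,-0.26,0],1,-1],[[-0.35,-0.26,0],1,-1],[[-0.35,-0.26,0],1,-1],[[-0.35,-0.26,0],1,-1]]'
python3 -m inch '[[[-0.43,-0.09,0],1,-1],[[-0.43,-0.09,0],1,-1],[[-0.43,-0.09,0],1,-1],[[-0.43,-0.09,0],1,-1],[[-0.43,-0.09,0],1,-1],[[0,0,0],0.33,-1],[[0,0,0],0,-1],[[0,0,0],0,-1],[[0,0,0],0,-1],[[0,0,0],0,-1]]'
python3 - <<'E'
from h import *
P=look(["tall_cup_mouth","squat_cup_bench","mini_vice","drawer_box"],sv="b_")
go(498,-239,120,np.pi/2)
E
```

```text
t: 5.65
eef_pos: [447.1, -77.0, 235.6]
tcp_rot: [3.141, 0.0, 2.033]
ft_force: [0.4, 1.2, -0.3]
opening: 0.999
grip_force: 0.0
t: 6.9
eef_pos: [458.1, -206.1, 235.7]
tcp_rot: [3.141, -0.0, 1.572]
ft_force: [1.0, -0.1, 0.5]
opening: 1.002
grip_force: 0.0
tall_cup_mouth scene [291. 349.] 0.66 z0 [ 497.9 -242.4   40. ]
tall_cup_mouth side [228. 357.] 0.61 z0 [ 486.9 -208.6   40. ]
tall_cup_mouth wrist [248. 361.] 0.59 z0 [ 499.2 -246.1   40. ]
   TRI [ 497.2 -238.6   26.4] [9.1, 17.6, 11.6]
squat_cup_bench scene [264. 351.] 0.48 z0 [ 608.8 -184.    -0. ]
squat_cup_bench side [241. 308.] 0.58 z0 [ 602.9 -187.4    0. ]
squat_cup_bench wrist [179. 464.] 0.85 z0 [ 609.3 -183.2    0. ]
   TRI [ 605.1 -184.2    4.1] [1.7, 2.7, 2.9]
t 7.65 tcp [ 458.1 -206.4  235.6] rpy [-3.142 -0.     1.571] turn(5deg) 0.0 shift mm [-32.6  39.9 115.6] units [-0.543  0.666  1.927]
```

View pics/b_wrist.png

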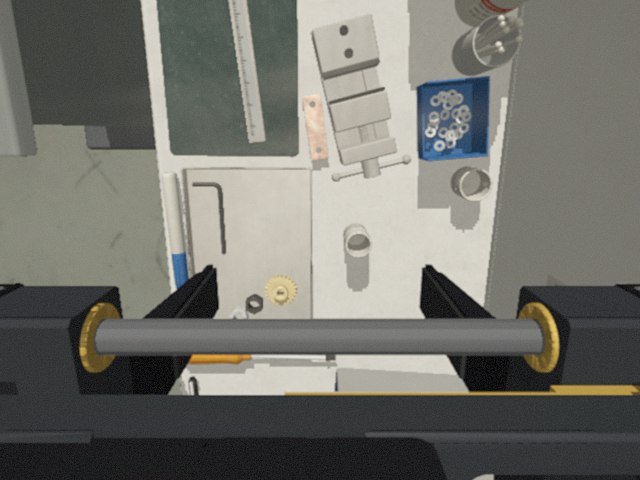

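```bash
python3 - <<'E'
from h import *
p=eyes.read_camera("side")
for rc in [(177,364),(165,313)]: print("box",atz(p,rc,172).round())
p=eyes.read_camera("wrist")
for rc in [(370,340),(370,455)]: print("boxw",atz(p,rc,172).round())
for rc in [(243,358)]: print("mouth",atz(p,rc,40).round(1))
r=eyes.cut_out("tall_cup",p)[0]; m=r["mask"]; ys,xs=np.where(m); print(r["score"],ys.min(),ys.max(),xs.min(),xs.max())
for rc in [(ys.max(),xs[ys==ys.max()].mean())]: print("far rim",atz(p,rc,40).round(1))
go(498,-242,90)
E
```

```text
box [ 483. -250.  172.]
box [ 602. -273.  172.]
boxw [ 472. -294.  172.]
boxw [ 551. -294.  172.]
mouth [ 496.  -241.4   40. ]
0.91 223 256 342 369
far rim [ 495.9 -254.8   40. ]
t 7.8 tcp [ 458.1 -206.5  235.6] rpy [ 3.142 -0.     1.571] turn(5deg) -0.0 shift mm [-35.5  39.9 145.6] units [-0.592  0.665  2.427]
```

```bash
python3 -m inch '[[[-0.29,0.32,0.2],0,-0.2],[[-0.29,0.32,0.2],0,-0.2],[[0,0,0.5],0,-0.2],[[0,0,0.5],0,-0.2],[[0,0,0.5],0,-0.2],[[0,0,0.5],0,-0.2],[[0,0,0.5],0,-0.2],[[0,0,0.4],0,-0.2],[[0,0,0.3],0,-0.2],[[0,0,0],0,-0.2]]'
python3 -m inch '[[[0,0,0],0,1],[[0,0,0],0,1],[[0,0,0],0,1],[[0,0,0],0,1],[[0,0,0],0,1],[[0,0,-0.2],0,1],[[0,0,-0.4],0,1],[[0,0,-0.5],0,1],[[0,0,-0.5],0,1],[[0,0,-0.5],0,1]]'
python3 - <<'E'
from h import *
p=eyes.read_camera("wrist");save(p,"c.png")
go(450,140,185,2.909)
E
```

```text
t: 9.05
eef_pos: [496.0, -240.9, 18.6]
tcp_rot: [-3.14, -0.001, 1.571]
ft_force: [0.3, 1.0, -0.1]
opening: 0.601
grip_force: 0.0
t: 10.3
eef_pos: [496.3, -241.1, 147.2]
tcp_rot: [3.141, 0.0, 1.571]
ft_force: [-0.1, -0.9, -1.0]
opening: 0.269
grip_force: 30.0
t 10.35 tcp [ 497.5 -241.8  150.7] rpy [3.137e+00 3.000e-03 1.571e+00] turn(5deg) -15.33 shift mm [134.3 360.6 -34.3] units [ 2.238  6.009 -0.571]
```

View pics/c.png

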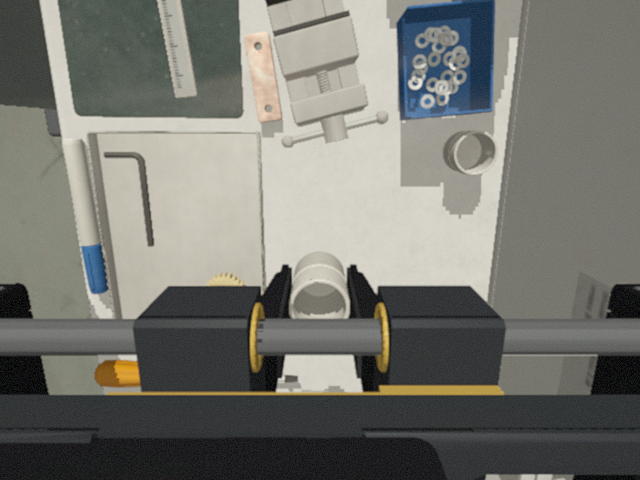

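The cup is held at the top: grip force 30, opening 0.269, and it shows between the fingers at (285,320). I'll carry it to the front of the dryer.

```bash
python3 -m inch '[[[0.39,0.08,-0.2],-1,1],[[0.39,0.08,-0.2],-1,1],[[0.39,0.08,-0.2],-1,1],[[0.39,0.08,0],-1,1],[[0.39,0.08,0],-1,1],[[0.32,0.24,0],-1,1],[[0.32,0.24,0],-1,1],[[0.32,0.24,0],-1,1],[[0.32,0.24,0],-1,1],[[0.32,0.24,0],-1,1]]'
python3 -m inch '[[[0.25,0.35,0],-1,1],[[0.25,0.35,0],-1,1],[[0.25,0.35,0],-1,1],[[0.25,0.35,0],-1,1],[[0.25,0.35,0],-1,1],[[0.3,0,0],-1,1],[[0.3,0,0],0,1],[[0.3,0,0],0,1],[[0.3,0,0],0,1],[[0,0,0],0,1]]'
python3 - <<'E'
from h import *
P=look(["free_vent","squat_cup_tray","tray_front"],cams=("wrist",),sv="d_")
s=eyes.read_camera("scene")
import cv2
cv2.imwrite("pics/d_crop.png",np.vstack([cv2.resize(P["wrist"]["pixels"],(800,600))[200:500,:,::-1],cv2.resize(s["pixels"][150:270,110:430],(800,300),interpolation=cv2.INTER_CUBIC)[:,:,::-1]]))
import pickle;pickle.dump({"w":P["wrist"],"s":s},open("d.pkl","wb"))
go(430,120,190)
E
```

```text
t: 11.6
eef_pos: [503.4, -2.9, 181.8]
tcp_rot: [3.141, -0.0, 2.447]
ft_force: [-0.6, 0.5, -0.3]
opening: 0.268
grip_force: 30.0
t: 12.85
eef_pos: [419.6, 137.8, 181.9]
tcp_rot: [3.141, 0.0, 2.967]
ft_force: [0.0, -0.3, 0.3]
opening: 0.268
grip_force: 30.0
tray_front wrist [241. 366.] 0.63 z0 [437.9 171.4  57. ]
t 13.1 tcp [421.2 137.7 181.6] rpy [3.141 0.    2.967] turn(5deg) -0.0 shift mm [-11.7 -15.9  -8.4] units [-0.196 -0.265 -0.14 ]
```

View pics/d_crop.png

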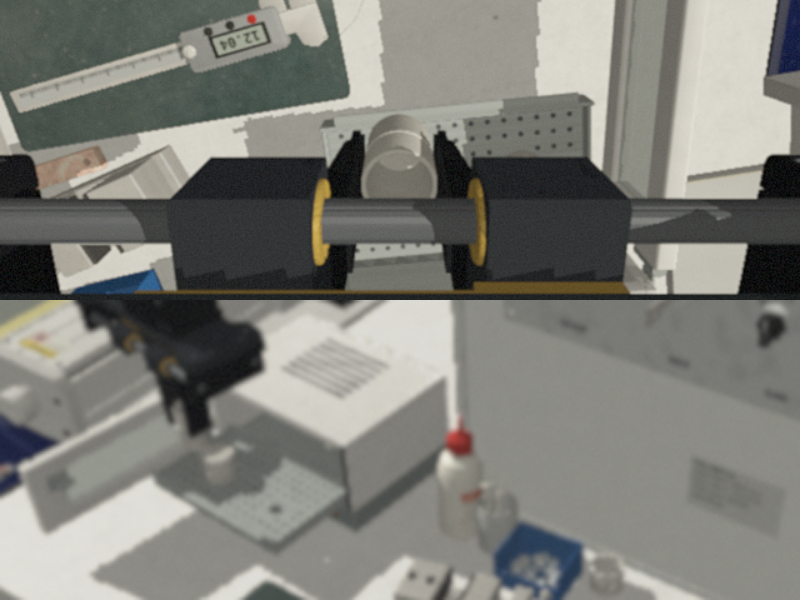

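```bash
python3 - <<'E'
from h import *
import pickle;d=pickle.load(open("d.pkl","rb"))
for rc in [(260,256),(240,472)]: print("trayfront",atz(d["w"],rc,57).round(1))
for n,rc in [("FR",(206.8,248)),("BR",(181.2,288.8)),("FL",(183,194)),("BL",(158,235))]: print(n,atz(d["s"],rc,118).round(1))
E
```

```text
trayfront [438.3  82.8  57. ]
trayfront [451.8 254.3  57. ]
FR [536.3  63.2 118. ]
BR [676.1  44.9 118. ]
FL [538.3 241.7 118. ]
BL [685.9 233.  118. ]
```

```bash
python3 -m inch '[[[-0.25,0,0.2],-0.95,1],[[-0.25,0,0.2],0,1],[[-0.25,0,0.2],0,1],[[-0.25,0,0.2],0,1],[[-0.2,0,0.19],0,1],[[-0.1,0,0],0,1],[[-0.1,0,0],0,1],[[-0.1,0,0],0,1],[[-0.1,0,0],0,1],[[0,0,0],0,1]]'
python3 -m inch '[[[-0.12,0,0],0,1],[[-0.12,0,0],0,1],[[-0.12,0,0],0,1],[[-0.12,0,0],0,1],[[-0.12,0,0],0,1],[[-0.12,0,0],0,1],[[-0.12,0,0],0,1],[[-0.12,0,0],0,1],[[-0.12,0,0],0,1],[[0,0,0],0,1]]'
python3 - <<'E'
from h import *
p=eyes.read_camera("wrist");s=eyes.read_camera("scene")
cv2.imwrite("pics/e.png",np.hstack([cv2.resize(p["pixels"][220:340,220:420],(500,300)),cv2.resize(s["pixels"][170:230,170:220],(300,300),interpolation=cv2.INTER_CUBIC)])[:,:,::-1])
go(565,125,122,3.05)
E
```

```text
t: 14.35
eef_pos: [516.5, 127.7, 122.4]
tcp_rot: [3.141, 0.001, 3.05]
ft_force: [-0.8, -0.3, -0.8]
opening: 0.266
grip_force: 30.0
t: 15.6
eef_pos: [582.1, 121.8, 122.6]
tcp_rot: [3.141, 0.003, 3.05]
ft_force: [2.8, -1.5, 3.8]
opening: 0.255
grip_force: 30.0
t 15.7 tcp [581.5 121.8 122.7] rpy [3.141e+00 2.000e-03 3.050e+00] turn(5deg) 0.0 shift mm [16.7  1.7  0.7] units [0.279 0.028 0.011]
```

View pics/e.png

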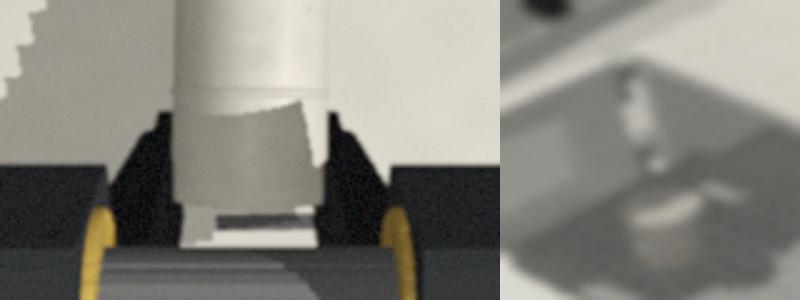

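The cup has pivoted to horizontal and its bottom points at the front. I'll press it down onto the roof, let go and measure it.

```bash
python3 -m inch '[[[0,0,0.025],0,1],[[0,0,0.025],0,1],[[0,0,0],0,1],[[0,0,0],0,0.2],[[0,0,0],0,0.2],[[0,0,0],0,0.2],[[0,0,0],0,0.2],[[0,0,0],0,0.2],[[0,0,0],0,0.2],[[0,0,0],0,0.2]]'
python3 - <<'E'
from h import *
p=eyes.read_camera("wrist")
save(p,"f.png")
r=eyes.cut_out("tall_cup",p)
for q in r[:1]:
    ys,xs=np.where(q["mask"]);print(q["score"],ys.min(),ys.max(),xs.min(),xs.max())
    print("bottom end top",atz(p,(ys.min(),xs[ys<ys.min()+3].mean()),118+13.5).round(1))
print(env.state()["grip_force"],env.state()["opening"]);go(565,125,120,3.05)
E
```

```text
t: 16.95
eef_pos: [580.6, 121.9, 119.2]
tcp_rot: [3.141, -0.0, 3.05]
ft_force: [0.0, -0.1, 1.0]
opening: 0.4
grip_force: 0.0
0.6 208 313 292 355
bottom end top [540.2 125.3 131.5]
0.0 0.39934732043241006
t 17.05 tcp [580.6 121.9 119.2] rpy [3.141 0.    3.05 ] turn(5deg) 0.0 shift mm [15.8  1.7 -0.8] units [ 0.264  0.028 -0.013]
```

View pics/f.png

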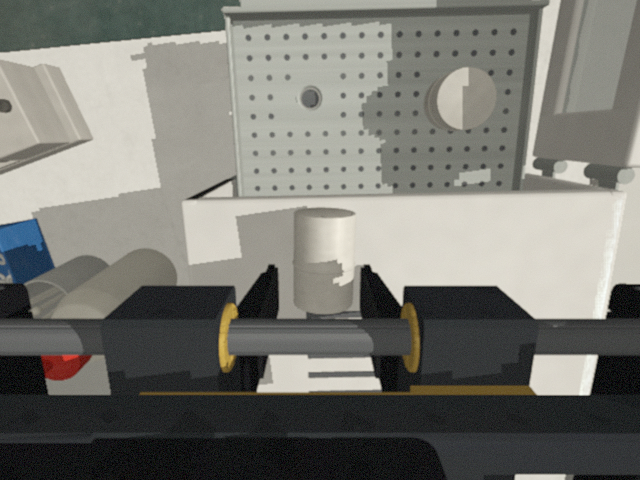

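```bash
python3 - <<'E'
from h import *
p=eyes.read_camera("wrist")
for n,rc,z in [("bot z131",(213,324),131.5),("bot z145",(211,324),145),("bot z118",(208,324),118),("mouth z145",(313,324),145),("mouth z131",(308,324),131.5),("vent",(97,311),42),("squat",(98,466),70),("roofR",(199,190),118),("roofL",(192,620),118),("trayFL",(4,540),57),("trayFR",(10,228),57)]: print(n,atz(p,rc,z).round(1))
go(560,124,119)
E
```

```text
bot z131 [542.4 126.9 131.5]
bot z145 [538.9 127.  145. ]
bot z118 [542.9 127.  118. ]
mouth z145 [580.9 123.3 145. ]
mouth z131 [585.1 123.1 131.5]
vent [489.  124.9  42. ]
squat [499.5 207.8  70. ]
roofR [533.4  67.9 118. ]
roofL [547.8 258.5 118. ]
trayFL [454.5 252.   57. ]
trayFR [442.   84.9  57. ]
t 17.1 tcp [580.6 121.9 119.2] rpy [ 3.142 -0.     3.05 ] turn(5deg) -0.0 shift mm [20.7  0.2  0.2] units [0.345 0.004 0.004]
```

The cup lies square on the roof, from x≈541 (bottom) to 581 (mouth). The roof edge is at x≈538 and the vent at (489,125). I'll regrip 17 mm from the mouth, lift, and turn half round.

```bash
python3 -m inch '[[[0.14,0.01,0],0,0.2],[[0.13,0.01,0],0,0.2],[[0,0,0],0,1],[[0,0,0],0,1],[[0,0,0],0,1],[[0,0,0],0,1],[[0,0,-0.2],0,1],[[0,0,-0.3],0,1],[[0,0,-0.3],1,1],[[0,0,0],1,1]]'
python3 -m inch '[[[0,0,0],1,1],[[0,0,0],1,1],[[0,0,0],1,1],[[0,0,0],1,1],[[0,0,0],1,1],[[0,0,0],1,1],[[0,0,0],1,1],[[0,0,0],1,1],[[0,0,0],1,1],[[0,0,0],1,1]]'
python3 -m inch '[[[0,0,0],1,1],[[0,0,0],1,1],[[0,0,0],1,1],[[0,0,0],1,1],[[0,0,0],1,1],[[0,0,0],1,1],[[0,0,0],1,1],[[0,0,0],1,1],[[0,0,0],1,1],[[0,0,0],1,1]]'
python3 -m inch '[[[0,0,0],1,1],[[0,0,0],1,1],[[0,0,0],1,1],[[0,0,0],1,1],[[0,0,0],1,1],[[0,0,0],1,1],[[0,0,0],1,1],[[0,0,0],1,1],[[0,0,0],1,1],[[0,0,0],1,1]]'
python3 - <<'E'
from h import *
p=eyes.read_camera("wrist");save(p,"g.png")
go(523,125,140,-0.08)
E
```

```text
t: 18.35
eef_pos: [565.3, 124.6, 169.3]
tcp_rot: [3.141, 0.003, 2.873]
ft_force: [-0.8, -0.2, 0.1]
opening: 0.271
grip_force: 30.0
t: 19.6
eef_pos: [564.8, 124.5, 168.0]
tcp_rot: [3.141, 0.0, 2.0]
ft_force: [0.6, -0.5, -0.8]
opening: 0.272
grip_force: 30.0
t: 20.85
eef_pos: [564.7, 124.5, 167.9]
tcp_rot: [3.141, -0.0, 1.127]
ft_force: [0.6, 0.8, 0.3]
opening: 0.267
grip_force: 30.0
t: 22.1
eef_pos: [564.7, 124.5, 168.0]
tcp_rot: [3.141, -0.001, 0.255]
ft_force: [-0.1, -0.6, -0.5]
opening: 0.269
grip_force: 30.0
t 22.15 tcp [564.7 124.5 167.9] rpy [ 3.142e+00 -1.000e-03  2.510e-01] turn(5deg) 3.79 shift mm [-41.6   2.8  27.9] units [-0.694  0.047  0.465]
```

View pics/g.png

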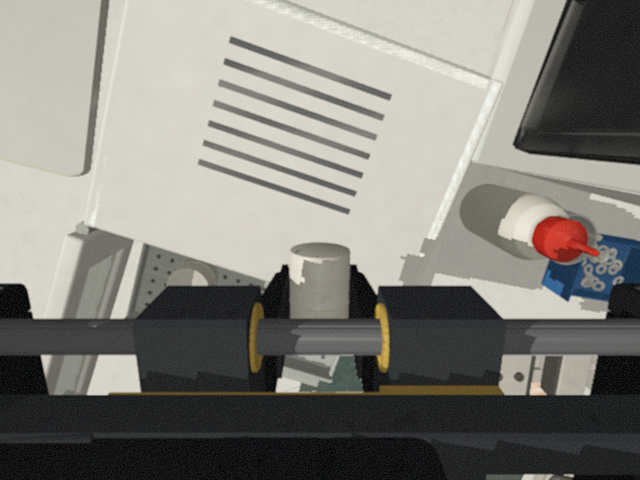

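```bash
python3 -m inch '[[[0,0,0],0.95,1],[[0,0,0],0.95,1],[[0,0,0],0.95,1],[[0,0,0],0.95,1],[[-0.35,0.02,0],0,1],[[-0.34,0.02,0],0,1],[[0,0,0.2],0,1],[[0,0,0.25],0,1],[[0,0,0.25],0,1],[[0,0,0],0,1]]'
python3 - <<'E'
from h import *
p=eyes.read_camera("wrist")
import pickle;pickle.dump(p,open("i.pkl","wb"))
c=p["pixels"][180:360,160:480]
cv2.imwrite("pics/i.png",cv2.resize(c,(800,450),interpolation=cv2.INTER_CUBIC)[:,:,::-1])
go(523,125,119,-0.08)
E
```

```text
t: 23.4
eef_pos: [522.8, 125.1, 123.5]
tcp_rot: [3.141, 0.003, -0.074]
ft_force: [0.4, 0.7, -0.9]
opening: 0.265
grip_force: 30.0
t 23.45 tcp [523.1 125.1 124.3] rpy [ 3.141e+00  2.000e-03 -7.400e-02] turn(5deg) 0.07 shift mm [-0.1  0.1  5.3] units [-0.002  0.002  0.089]
```

View pics/i.png

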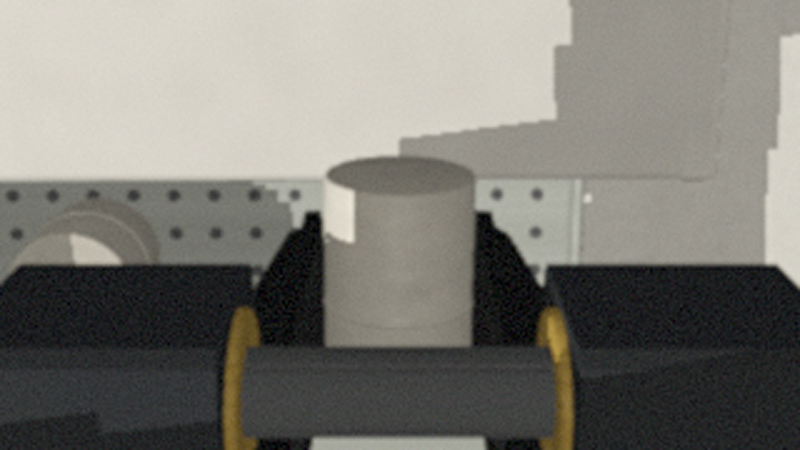

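The roof edge is at crop row 180 (full row 252), parallel to the hand, and the cup's bottom overlaps it. I'll compute the edge position.

```bash
python3 - <<'E'
from h import *
import pickle;p=pickle.load(open("i.pkl","rb"))
for rc in [(252,170),(252,290),(252,320),(252,440)]: print(atz(p,rc,118).round(1))
# bottom disc: rows (155..197)/2.5+180
for r in (242.5,258.5): print("bottom top/low edge",atz(p,(r,320),150).round(1),atz(p,(r,320),123).round(1))
E
python3 -m inch '[[[0,0,0.05],0,1],[[0,0,0.05],0,1],[[0,0,0.05],0,1],[[0,0,0.05],0,1],[[0,0,0.05],0,1],[[0,0,0],0,1],[[0,0,0],0,1],[[0,0,0],0,1],[[0,0,0],0,1],[[0,0,0],0,1]]'
```

```text
[543.5 193.6 118. ]
[539.3 137.  118. ]
[538.2 122.8 118. ]
[534.   66.1 118. ]
bottom top/low edge [552.1 121.9 150. ] [544.3 122.4 123. ]
bottom top/low edge [545.7 122.4 150. ] [536.7 122.9 123. ]
t: 24.7
eef_pos: [522.2, 125.6, 111.0]
tcp_rot: [-3.141, 0.001, -0.074]
ft_force: [-8.4, 2.4, 12.7]
opening: 0.268
grip_force: 30.0
```

```bash
python3 -m inch '[[[0,0,0.04],0,1],[[0,0,0.04],0,1],[[0,0,0.04],0,1],[[0,0,0.04],0,1],[[0,0,0],0,1],[[0,0,0],0,1],[[0,0,0],0,1],[[0,0,0],0,1],[[0,0,0],0,1],[[0,0,0],0,1]]'
cat >> h.py <<'E'
def cup(cam="wrist"):
    p=eyes.read_camera(cam);r=eyes.cut_out("tall_cup",p)
    for q in r[:1]:
        ys,xs=np.where(q["mask"]);print("cup",cam,round(q["score"],2),"rows",ys.min(),ys.max(),"cols",xs.min(),xs.max(),len(ys))
    if not r: print("no cup",cam)
    for n in ("tall_cup","tall_cup_mouth"):
        for q in eyes.spot_point(n,p)[:1]: print(n,np.round(q["centre"],1),round(q["score"],2))
    return p
E
python3 - <<'E'
from h import *
cup();cup("scene");go(523,125,100)
E
```

```text
t: 25.95
eef_pos: [522.7, 126.1, 101.7]
tcp_rot: [-3.14, -0.0, -0.074]
ft_force: [-6.1, 7.3, 12.3]
opening: 0.268
grip_force: 30.0
cup wrist 0.71 rows 258 318 cols 285 351 3561
tall_cup [281.5 317.6] 0.85
cup scene 0.58 rows 196 210 cols 217 224 86
tall_cup_mouth [205.7 220.5] 0.56
t 26.35 tcp [522.7 126.1 101.6] rpy [-3.14  -0.    -0.074] turn(5deg) -0.0 shift mm [0.3 1.1 1.6] units [0.006 0.018 0.027]
```

```bash
cat >> h.py <<'E'
def tilt(p=None,off=23,hz=12.3):
    "angle of cup bottom above horizontal, from origin pixel in wrist view"
    p=p or eyes.read_camera("wrist");r=eyes.spot_point("tall_cup",p)
    if not r: print("none");return
    s=env.state();R=Ro.from_euler("xyz",s["tcp_rot"]).as_matrix();piv=s["eef_pos"]+R@np.array([0,0,-hz])
    o,d=ray(p,r[0]["centre"]);o=R.T@(o-piv);d=R.T@d   # tool frame
    # both with y free: closest along ray to circle of radius off in x-z plane
    t=np.linspace(50,400,3501);q=o+t[:,None]*d;e=np.abs(np.hypot(q[:,0],q[:,2])-off)
    k=[i for i in range(1,len(e)-1) if e[i]<=e[i-1] and e[i]<e[i+1]]
    for i in k: print("score",round(r[0]["score"],2),"px",np.round(r[0]["centre"],1),"x,y,up",np.round(q[i]*[1,1,-1],1),"err",round(e[i],1),"deg up",round(np.degrees(np.arctan2(-q[i,2],q[i,0]))))
E
python3 - <<'E'
from h import *
tilt()
E
```

```text
score 0.77 px [280.5 317.6] x,y,up [15.   0.1 17.4] err 0.0 deg up 49
score 0.77 px [280.5 317.6] x,y,up [ -0.9  -0.1 -23. ] err 0.0 deg up -92
```

```bash
python3 -m inch '[[[0,0,0.04],0,1],[[0,0,0.04],0,1],[[0,0,0.04],0,1],[[0,0,0],0,1],[[0,0,0],0,1],[[0,0,0],0,1],[[0,0,0],0,1],[[0,0,0],0,1],[[0,0,0],0,1],[[0,0,0],0,1]]'
python3 - <<'E'
from h import *
tilt();go(523,125,95)
E
```

```text
t: 27.7
eef_pos: [522.5, 125.6, 94.2]
tcp_rot: [-3.141, 0.001, -0.074]
ft_force: [-6.9, 2.8, 11.4]
opening: 0.271
grip_force: 30.0
score 0.89 px [299.1 317.8] x,y,up [ 9.   0.2 21.2] err 0.0 deg up 67
score 0.89 px [299.1 317.8] x,y,up [ -9.9   0.  -20.8] err 0.0 deg up -116
t 27.8 tcp [522.4 125.6  94.3] rpy [-3.141e+00  1.000e-03 -7.400e-02] turn(5deg) -0.0 shift mm [ 0.6  0.5 -0.7] units [ 0.01   0.009 -0.012]
```

```bash
python3 -m inch '[[[0,0,0.04],0,1],[[0,0,0.04],0,1],[[0.02,0,0],0,1],[[0.02,0,0],0,1],[[0,0,0],0,1],[[0,0,0],0,1],[[0,0,0],0,1],[[0,0,0],0,1],[[0,0,0],0,1],[[0,0,0],0,1]]'
python3 - <<'E'
from h import *
tilt();go(523,125,90)
E
```

```text
t: 29.05
eef_pos: [522.7, 125.4, 88.8]
tcp_rot: [3.141, 0.006, -0.074]
ft_force: [-14.9, 3.6, 11.4]
opening: 0.265
grip_force: 30.0
score 0.75 px [306.4 315.7] x,y,up [ 6.4 -0.7 22.1] err 0.0 deg up 74
score 0.75 px [306.4 315.7] x,y,up [-13.  -1. -19.] err 0.0 deg up -124
t 29.15 tcp [522.7 125.4  88.8] rpy [ 3.141  0.006 -0.074] turn(5deg) -0.0 shift mm [ 0.3  0.3 -1.2] units [ 0.006  0.005 -0.02 ]
```

```bash
python3 -m inch '[[[0.02,0,0],0,1],[[0.02,0,0],0,1],[[0.02,0,0],0,1],[[0,0,0],0,1],[[0,0,0],0,1],[[0,0,0],0,1],[[0,0,0],0,1],[[0,0,0],0,1],[[0,0,0],0,1],[[0,0,0],0,1]]'
python3 - <<'E'
from h import *
tilt();go(523,125,90)
E
```

```text
t: 30.4
eef_pos: [524.1, 125.3, 87.8]
tcp_rot: [3.141, 0.011, -0.074]
ft_force: [-20.9, 5.6, 6.4]
opening: 0.265
grip_force: 30.0
score 0.65 px [314.3 317. ] x,y,up [ 3.4 -0.2 22.7] err 0.0 deg up 81
score 0.65 px [314.3 317. ] x,y,up [-16.1  -0.4 -16.5] err 0.0 deg up -134
t 30.5 tcp [524.1 125.3  87.9] rpy [ 3.141  0.011 -0.074] turn(5deg) -0.0 shift mm [-1.1  0.3 -2.1] units [-0.018  0.006 -0.036]
```

```bash
python3 -m inch '[[[0.02,0,0],0,1],[[0.02,0,0],0,1],[[0.02,0,0],0,1],[[0,0,0],0,1],[[0,0,0],0,1],[[0,0,0],0,1],[[0,0,0],0,1],[[-0.2,0,0],0,1],[[-0.2,0,0],0,1],[[-0.1,0,0],0,1]]'
python3 - <<'E'
from h import *
tilt();P=look(["tall_cup_mouth","tall_cup","free_vent"]);go(489,125,70)
import pickle;pickle.dump(P,open("j.pkl","wb"))
E
```

```text
t: 31.75
eef_pos: [502.4, 126.7, 88.9]
tcp_rot: [-3.141, -0.001, -0.074]
ft_force: [0.1, 0.2, -0.3]
opening: 0.265
grip_force: 30.0
score 0.84 px [318.6 318.6] x,y,up [ 1.6  0.4 22.9] err 0.0 deg up 86
score 0.84 px [318.6 318.6] x,y,up [-17.6   0.4 -14.7] err 0.0 deg up -140
tall_cup_mouth scene [218. 214.] 0.43 z0 [527.4 179.8  40. ]
tall_cup scene [235. 220.] 0.75 z0 [516.6 156.9   0. ]
free_vent scene [236. 218.] 0.7 z0 [476.5 119.   42. ]
free_vent side [352. 344.] 0.76 z0 [488.8 122.5  42. ]
free_vent wrist [279. 323.] 0.77 z0 [488.9 124.8  42. ]
   TRI [485.8 123.5  36.4] [4.4, 4.7, 1.6]
t 32.45 tcp [502.8 126.7  88.6] rpy [-3.142 -0.    -0.074] turn(5deg) -0.0 shift mm [-13.7   2.7  18.6] units [-0.228  0.045  0.31 ]
```

```bash
python3 -m inch '[[[-0.114,0.022,0],0,1],[[-0.114,0.022,0],0,1],[[0,0,0.2],0,1],[[0,0,0.2],0,1],[[0,0,0.15],0,1],[[0,0,0.05],0,1],[[0,0,0.03],0,1],[[0,0,0],0,1],[[0,0,0],0,1],[[0,0,0],0,1]]'
python3 - <<'E'
from h import *
go(489,125,47)
E
```

```text
t: 33.7
eef_pos: [489.1, 125.1, 51.1]
tcp_rot: [-3.141, -0.0, -0.074]
ft_force: [0.7, 0.2, -0.7]
opening: 0.268
grip_force: 30.0
t 33.7 tcp [489.1 125.1  51.1] rpy [-3.141 -0.    -0.074] turn(5deg) -0.0 shift mm [-0.   0.1  4.1] units [-0.001  0.002  0.068]
```

```bash
python3 -m inch '[[[0,0,0.02],0,1],[[0,0,0.02],0,1],[[0,0,0.02],0,1],[[0,0,0.02],0,1],[[0,0,0],0,1],[[0,0,0],0,1],[[0,0,0],0,1],[[0,0,0],0,1],[[0,0,0],0,1],[[0,0,0],0,1]]'
python3 - <<'E'
from h import *
tilt();go(489,125,47)
E
```

```text
t: 34.95
eef_pos: [488.9, 125.1, 46.1]
tcp_rot: [-3.141, -0.0, -0.074]
ft_force: [0.2, 0.0, -1.2]
opening: 0.267
grip_force: 30.0
score 0.79 px [317.9 317.1] x,y,up [ 2.  -0.1 22.9] err 0.0 deg up 85
score 0.79 px [317.9 317.1] x,y,up [-17.3  -0.3 -15.2] err 0.0 deg up -139
t 35.05 tcp [488.9 125.1  46. ] rpy [-3.142 -0.    -0.074] turn(5deg) -0.0 shift mm [ 0.1  0.1 -1. ] units [ 0.001  0.001 -0.016]
```

```bash
python3 -m inch '[[[0,0,0.015],0,1],[[0,0,0.015],0,1],[[0,0,0.015],0,1],[[0,0,0],0,1],[[0,0,0],0,1],[[0,0,0],0,1],[[0,0,0],0,1],[[0,0,0],0,1],[[0,0,0],0,1],[[0,0,0],0,1]]'
python3 - <<'E'
from h import *
tilt();go(489,125,47)
E
```

```text
t: 36.3
eef_pos: [489.4, 125.1, 44.0]
tcp_rot: [-3.141, -0.001, -0.074]
ft_force: [-1.5, -0.5, 9.5]
opening: 0.265
grip_force: 30.0
score 0.81 px [318.2 317.3] x,y,up [ 1.9 -0.  23. ] err 0.0 deg up 85
score 0.81 px [318.2 317.3] x,y,up [-17.4  -0.2 -15. ] err 0.0 deg up -139
t 36.4 tcp [489.4 125.1  44. ] rpy [-3.141e+00 -1.000e-03 -7.400e-02] turn(5deg) -0.0 shift mm [-0.4  0.1 -3. ] units [-0.007  0.002 -0.05 ]
```

```bash
python3 -m inch '[[[0,0,0.015],0,1],[[0,0,0],0,1],[[0,0,0],0,1],[[0,0,0],0,0.2],[[0,0,0],0,0.2],[[0,0,0],0,0.2],[[0,0,0],0,0.2],[[0,0,0],0,0.2],[[0,0,0],0,0.2],[[0,0,0],0,0.2]]'
python3 - <<'E'
from h import *
p=cup();r=eyes.spot_point("tall_cup",p)[0]
print("bottom centre at z82",atz(p,r["centre"],82).round(1)); go(489,125,170)
E
```

```text
t: 37.65
eef_pos: [488.9, 125.1, 42.4]
tcp_rot: [-3.142, 0.0, -0.074]
ft_force: [-0.2, 0.1, -0.2]
opening: 0.398
grip_force: 0.0
cup wrist 0.81 rows 292 391 cols 285 352 3276
tall_cup [363.8 321.3] 0.56
tall_cup_mouth [316.5 322.3] 0.63
bottom centre at z82 [474.  124.7  82. ]
t 37.9 tcp [488.9 125.1  42.4] rpy [-3.141 -0.    -0.074] turn(5deg) -0.0 shift mm [ 1.000e-01  1.000e-01 -1.276e+02] units [ 1.000e-03  1.000e-03 -2.126e+00]
```

```bash
python3 -m inch '[[[0,0,-0.1],0,0.2],[[0,0,-0.2],0,0.2],[[0,0,-0.3],0,0.2],[[0,0,-0.4],0,0.2],[[0,0,-0.5],0,-0.5],[[0,0,-0.5],0,-0.5],[[-0.5,0,-0.5],0,-0.5],[[-0.5,0,-0.5],0,-0.5],[[0,0,0],0,-0.5],[[0,0,0],0,-0.5]]'
python3 - <<'E'
from h import *
P={n:eyes.read_camera(n) for n in("scene","side","wrist")}
for n,p in P.items():
    for q in eyes.cut_out("tall_cup",p)[:1]:
        ys,xs=np.where(q["mask"]);print("cup",n,round(q["score"],2),"rows",ys.min(),ys.max(),"cols",xs.min(),xs.max(),len(ys))
        for z in(42,62,82): print(z,"mask centre",atz(p,(ys.mean(),xs.mean()),z).round(1))
    for k,z in(("tall_cup",82),("tall_cup_mouth",42),("squat_cup_tray",70),("tray_front",57)):
        for q in eyes.spot_point(k,p)[:1]: print(n,k,np.round(q["centre"]),round(q["score"],2),atz(p,q["centre"],z).round(1))
go(489,125,170)
import pickle;pickle.dump(P,open("k.pkl","wb"))
E
```

```text
t: 39.15
eef_pos: [429.5, 129.5, 222.6]
tcp_rot: [-3.141, -0.001, -0.074]
ft_force: [0.2, -1.2, -0.1]
opening: 0.749
grip_force: 0.0
scene tall_cup [226. 213.] 0.62 [466.7 119.   82. ]
scene tall_cup_mouth [235. 214.] 0.44 [475.5 131.5  42. ]
scene squat_cup_tray [210. 197.] 0.52 [500.5 205.6  70. ]
scene tray_front [234. 190.] 0.87 [435.6 167.8  57. ]
cup side 0.66 rows 339 359 cols 346 359 236
42 mask centre [473.2 113.9  42. ]
62 mask centre [473.4 124.7  62. ]
82 mask centre [473.7 135.5  82. ]
side tall_cup [385. 333.] 0.68 [504.3 215.6  82. ]
side tall_cup_mouth [355. 349.] 0.5 [479.4 129.9  42. ]
side squat_cup_tray [383. 334.] 0.82 [502.1 206.3  70. ]
side tray_front [370. 366.] 0.69 [443.5 166.8  57. ]
cup wrist 0.64 rows 148 182 cols 302 334 941
42 mask centre [471.2 126.4  42. ]
62 mask centre [472.8 126.2  62. ]
82 mask centre [474.4 126.1  82. ]
wrist tall_cup [164. 316.] 0.68 [475.7 127.4  82. ]
wrist tall_cup_mouth [163. 321.] 0.6 [472.9 123.5  42. ]
wrist squat_cup_tray [136. 212.] 0.95 [502.8 209.4  70. ]
wrist tray_front [205. 272.] 0.55 [440.8 168.7  57. ]
t 40.05 tcp [429.1 129.5 222.5] rpy [-3.141 -0.    -0.074] turn(5deg) -0.0 shift mm [60.   0.1 52.5] units [1.001 0.002 0.875]
```

```bash
python3 - <<'E'
from h import *
import pickle;P=pickle.load(open("k.pkl","rb"))
w=P["wrist"]
print(w["fx"],"cam",ray(w,(0,0))[0].round())
print("-x edge z82",atz(w,(182,318),82).round(1),"+x edge z42",atz(w,(148,318),42).round(1),"z82",atz(w,(148,318),82).round(1),"y",atz(w,(165,302),82).round(1),atz(w,(165,334),82).round(1))
g=w["pixels"][120:200:3,285:355:3].mean(2).astype(int)
for i,r in enumerate(g): print(120+3*i,*r)
p=eyes.read_camera("wrist")
for k in("free_vent","tall_cup","tall_cup_mouth"): print(k,[(np.round(q["centre"],1),round(q["score"],2),atz(p,q["centre"],42).round(1)) for q in eyes.spot_point(k,p)[:2]])
E
```

```text
387.6015978002299 cam [500. 124. 392.]
-x edge z82 [461.2 127.2  82. ] +x edge z42 [486.1 125.4  42. ] z82 [487.7 125.2  82. ] y [475.6 138.7  82. ] [473.7 113.6  82. ]
120 157 179 179 162 143 180 178 179 137 179 178 180 141 176 180 177 154 170 179 180 167 156 181 179
123 181 180 179 180 179 177 179 178 178 178 178 178 179 177 178 181 179 181 179 179 180 178 179 178
126 177 175 178 178 177 176 175 175 176 176 176 176 177 175 177 176 177 177 176 175 178 178 180 174
129 166 171 170 171 165 173 172 171 170 171 172 169 170 169 172 173 172 173 173 173 168 162 171 174
132 129 173 172 153 115 173 172 171 173 172 173 173 171 174 174 174 173 173 173 174 146 134 172 171
135 173 172 172 174 170 173 172 173 173 172 166 156 166 174 173 172 169 171 175 174 172 174 174 172
138 172 174 176 176 173 172 173 174 176 160 132 114 116 159 176 174 177 176 176 174 174 174 171 174
141 176 177 176 176 177 177 175 177 177 144 100 114 111 119 178 175 176 175 177 168 164 174 177 177
144 118 178 177 163 109 174 177 177 176 146 97 113 113 115 174 177 179 171 165 132 104 112 137 131
147 168 175 175 174 171 178 177 
[... 1283 characters left out ...]
76 176 174 177 174 173 176 176 173 174 175 175 173 173 175 172 174 173 174 173 173
189 145 164 132 130 130 159 161 157 127 131 123 151 162 148 131 131 119 145 158 129 127 120 159 161
192 108 108 110 108 108 103 112 109 100 106 100 99 105 101 100 103 103 102 101 105 101 103 99 102
195 148 144 146 144 144 144 145 148 146 146 149 150 150 149 153 155 154 156 155 157 158 162 160 160
198 169 170 167 170 169 170 170 170 170 170 166 169 167 167 167 170 169 168 171 168 170 168 169 168
free_vent [(array([143.9, 317.3]), 0.78, array([489.5, 125.9,  42. ]))]
tall_cup [(array([163.3, 317.7]), 0.64, array([472.6, 126.8,  42. ]))]
tall_cup_mouth [(array([164.3, 323. ]), 0.94, array([471.4, 122.2,  42. ]))]
```

Pixels show a solid disc, so the cup stands mouth-down at (474.7,126). The vent shows beside it at (489.3,125.5), 14.6 mm further in. I'll regrip, lift 3 mm and shift it.

```bash
python3 -m inch '[[[0.38,0,0.1],0,0.05],[[0.38,0,0.1],0,0.05],[[0,0,0.5],0,0.05],[[0,0,0.5],0,0.05],[[0,0,0.5],0,0.05],[[0,0,0.5],0,0.05],[[0,0,0.4],0,0.05],[[0,0,0.24],0,0.05],[[0,0,0],0,0.05],[[0,0,0],0,0.05]]'
python3 -m inch '[[[0,0,0],0,1],[[0,0,0],0,1],[[0,0,0],0,1],[[0,0,0],0,1],[[0,0,-0.05],0,1],[[0,0,0],0,1],[[0.08,0,0],0,1],[[0.08,-0.01,0],0,1],[[0.085,0,0],0,1],[[0,0,0],0,1]]'
python3 - <<'E'
from h import *
go(489.3,125.5,52)
E
```

```text
t: 41.5
eef_pos: [475.0, 126.2, 52.7]
tcp_rot: [-3.141, -0.001, -0.074]
ft_force: [0.3, 0.3, 0.8]
opening: 0.477
grip_force: 0.0
t: 42.75
eef_pos: [489.7, 125.6, 54.9]
tcp_rot: [-3.141, -0.0, -0.074]
ft_force: [-0.4, -0.3, -0.5]
opening: 0.267
grip_force: 30.0
t 42.75 tcp [489.7 125.6  54.9] rpy [-3.141 -0.    -0.074] turn(5deg) -0.0 shift mm [-0.4  0.1  2.9] units [-0.007  0.002  0.049]
```

```bash
python3 -m inch '[[[0,0,0.03],0,1],[[0,0,0.027],0,1],[[0,0,0],0,1],[[0,0,0],0,1],[[0,0,0],0,0.2],[[0,0,0],0,0.2],[[0,0,0],0,0.2],[[0,0,0],0,0.2],[[0,0,-0.1],0,0.2],[[0,0,-0.3],0,0.2]]'
python3 -m inch '[[[0,0,-0.5],0,0.2],[[0,0,-0.5],0,0.2],[[-0.4,0,-0.5],0,0.2],[[-0.7,-0.2,-0.5],0,1],[[-0.7,-0.3,0],0,1],[[0,-0.2,0],0,1],[[0,0,0],0,1],[[0,0,0],0,1],[[0,0,0],0,1],[[0,0,0],0,1]]'
python3 - <<'E'
from h import *
p=eyes.read_camera("wrist")
for k,z in(("tall_cup",82),("tall_cup_mouth",42),("free_vent",42),("squat_cup_tray",70),("tray_front",57)): print(k,[(np.round(q["centre"],1),round(q["score"],2),atz(p,q["centre"],z).round(1)) for q in eyes.spot_point(k,p)[:1]])
for q in eyes.cut_out("tall_cup",p)[:1]:
    ys,xs=np.where(q["mask"]);print("rows",ys.min(),ys.max(),"cols",xs.min(),xs.max(),len(ys));print("-x edge z82",atz(p,(ys.max(),xs.mean()),82).round(1),"+x edge z42",atz(p,(ys.min(),xs.mean()),42).round(1),atz(p,(ys.min(),xs.mean()),82).round(1))
go(425,168,51)
E
```

```text
t: 44.0
eef_pos: [488.9, 125.6, 75.6]
tcp_rot: [3.141, 0.001, -0.074]
ft_force: [-0.5, 0.3, -0.8]
opening: 0.401
grip_force: 0.0
t: 45.25
eef_pos: [385.0, 175.2, 195.4]
tcp_rot: [3.142, 0.0, -0.075]
ft_force: [-0.3, 1.9, 0.6]
opening: 0.004
grip_force: 0.0
tall_cup [(array([ 76.3, 378.1]), 0.75, array([488.9, 126.2,  82. ]))]
tall_cup_mouth [(array([ 84.5, 373.4]), 0.87, array([487.9, 124. ,  42. ]))]
free_vent []
squat_cup_tray [(array([ 66.3, 257. ]), 0.8, array([503.4, 209.6,  70. ]))]
tray_front [(array([151.7, 317.7]), 0.97, array([440.5, 171.4,  57. ]))]
rows 56 101 cols 357 398 1411
-x edge z82 [472.9 127.5  82. ] +x edge z42 [508.3 120.4  42. ] [501.7 126.5  82. ]
t 45.6 tcp [384.7 175.5 195.6] rpy [-3.141 -0.    -0.074] turn(5deg) -0.0 shift mm [ 40.7   4.5 144.6] units [0.679 0.075 2.41 ]
```

The cup is on the vent to within about 2 mm. Next I'll push the tray home with closed fingers.

```bash
python3 -m inch '[[[0,0.015,0.5],0,1],[[0,0,0.5],0,1],[[0.1,0,0.5],0,1],[[0.2,0,0.5],0,1],[[0.2,0,0.3],0,1],[[0.1,0,0.1],0,1],[[0.08,0,0],0,1],[[0.1,0,0],0,1],[[0.12,0,0],0,1],[[0.15,0,0],0,1]]'
python3 -m inch '[[[0.15,0,0],0,1],[[0.15,0,0],0,1],[[0.15,0,0],0,1],[[0.15,0,0],0,1],[[0.15,0,0],0,1],[[0.15,0,0],0,1],[[0.15,0,0],0,1],[[0.12,0,0],0,1],[[0.1,0,0],0,1],[[0.08,0,0],0,1]]'
python3 - <<'E'
from h import *
go(534.6,164,51)
E
```

```text
t: 46.85
eef_pos: [448.0, 170.0, 52.1]
tcp_rot: [-3.141, -0.001, -0.074]
ft_force: [-0.7, -0.5, 0.8]
opening: 0.007
grip_force: 0.6
t: 48.1
eef_pos: [528.5, 164.0, 51.6]
tcp_rot: [-3.142, 0.0, -0.074]
ft_force: [-0.7, 0.7, 0.4]
opening: 0.003
grip_force: 0.6
t 48.1 tcp [528.5 164.   51.6] rpy [-3.142  0.    -0.074] turn(5deg) -0.0 shift mm [ 6.1 -0.5  0.6] units [ 0.101 -0.008  0.009]
```

Contact continues, so I'll push gently until the stop shows in the force.

```bash
python3 -m inch '[[[0.05,0,0],0,1],[[0.05,0,0],0,1],[[0.03,0,0],0,1],[[0.03,0,0],0,1],[[0.03,0,0],0,1],[[0.03,0,0],0,1],[[0,0,0],0,1],[[0,0,0],0,1],[[0,0,0],0,1],[[0,0,0],0,1]]'
```

```text
t: 49.35
eef_pos: [527.9, 163.6, 51.7]
tcp_rot: [3.137, 0.026, -0.072]
ft_force: [-71.4, 9.1, 47.1]
opening: 0.005
grip_force: 36.2
```

```bash
python3 -m inch '[[[-0.1,0,0],0,1],[[-0.12,0,0],0,1],[[-0.3,0,0],0,1],[[-0.5,0,0],0,1],[[-0.5,0,-0.4],0,1],[[-0.3,0,-0.5],0,1],[[0,0,-0.5],0,1],[[0,0,0],0,1],[[0,0,0],0,1],[[0,0,0],0,1]]'
python3 - <<'E'
from h import *
P=look(["tray_front","door_push","door_hinge","free_vent","tall_cup","squat_cup_tray"],cams=("side","wrist"))
p=P["wrist"];go(440,200,150)
import pickle;pickle.dump(p,open("l.pkl","wb"))
E
```

```text
t: 50.6
eef_pos: [432.3, 170.9, 134.7]
tcp_rot: [3.141, 0.001, -0.074]
ft_force: [0.2, -0.7, 0.3]
opening: 0.004
grip_force: 0.0
tray_front side [361. 316.] 0.61 z0 [541.7 158.9  57. ]
tray_front wrist [ 66. 317.] 0.87 z0 [540.6 163.1  57. ]
   TRI [540.4 163.   64.7] [1.0, 1.0]
door_push side [420. 367.] 0.79 z0 [435.6 280.9  92. ]
door_push wrist [264. 116.] 0.97 z0 [437.8 287.7  92. ]
   TRI [437.7 283.9  98. ] [1.9, 1.9]
door_hinge side [410. 311.] 0.93 z0 [539.3 268.2  76. ]
door_hinge wrist [ 74. 130.] 0.95 z0 [541.3 266.3  76. ]
   TRI [540.5 267.2  74.2] [1.1, 1.1]
t 51.3 tcp [432.5 171.1 135.6] rpy [-3.141 -0.    -0.074] turn(5deg) -0.0 shift mm [  5.3 -29.4 -14.4] units [ 0.089 -0.489 -0.239]
```

```bash
python3 - <<'E'
from h import *
import pickle;p=pickle.load(open("l.pkl","rb"))
print(ray(p,(0,0))[0].round(1))
for c in(230,317,380,420): print(c,[int(v) for v in p["pixels"][40:100,c-2:c+3].mean((1,2))])
for r in range(54,80,4): print(r,"z118",atz(p,(r,317),118).round(1)[:2],"z57",atz(p,(r,317),57).round(1)[:2],"z107",atz(p,(r,317),107).round(1)[:2])
for q in eyes.boxes_of("tray_front",p)[:1] if False else []: pass
E
```

```text
[502.8 165.2 304.5]
230 [199, 193, 184, 160, 137, 127, 123, 119, 117, 117, 117, 117, 118, 119, 122, 122, 122, 123, 124, 124, 124, 125, 124, 125, 117, 110, 121, 142, 146, 143, 135, 123, 129, 151, 140, 91, 75, 78, 85, 89, 87, 90, 89, 88, 89, 90, 88, 90, 89, 86, 97, 113, 130, 174, 206, 212, 211, 210, 210, 210]
317 [195, 188, 175, 150, 130, 122, 119, 136, 167, 172, 169, 170, 169, 171, 172, 172, 174, 174, 177, 177, 176, 177, 177, 174, 166, 145, 120, 111, 113, 116, 106, 103, 96, 96, 93, 91, 106, 137, 156, 157, 156, 156, 157, 156, 158, 156, 156, 156, 157, 156, 156, 157, 156, 155, 156, 156, 156, 156, 157, 155]
380 [195, 185, 172, 147, 130, 124, 119, 134, 162, 171, 169, 168, 169, 171, 171, 173, 172, 174, 174, 177, 175, 175, 174, 169, 158, 145, 144, 146, 143, 140, 133, 113, 93, 75, 65, 79, 93, 86, 79, 97, 132, 152, 157, 155, 155, 155, 155, 154, 154, 154, 154, 154, 155, 154, 154, 154, 152, 153, 154, 154]
420 [191, 183, 166, 144, 129, 123, 123, 137, 162, 170, 169, 168, 169, 171, 170, 172, 172, 173, 174, 174, 174, 173, 173, 167, 157, 145, 143, 143, 140, 133, 122, 102, 82, 80, 81, 80, 113, 170, 208, 214, 214, 213, 214, 214, 212, 213, 212, 211, 212, 213, 213, 212, 211, 211, 211, 210, 211, 211, 211, 212]
54 z118 [536.  163.4] z57 [546.9 162.9] z107 [538.  163.3]
58 z118 [534.4 163.6] z57 [544.7 163.1] z107 [536.3 163.5]
62 z118 [532.8 163.7] z57 [542.6 163.2] z107 [534.5 163.6]
66 z118 [531.1 163.8] z57 [540.4 163.4] z107 [532.8 163.7]
70 z118 [529.4 164. ] z57 [538.2 163.6] z107 [531.  163.9]
74 z118 [527.8 164.1] z57 [535.9 163.7] z107 [529.2 164. ]
78 z118 [526.1 164.2] z57 [533.7 163.9] z107 [527.5 164.1]
```

The force was carried on the pads (36 N each, 72 N total), so the tray was against its stop. Its edge measures level with the front plane. Next is the door: I'll cross over it and go down on its outer side.

```bash
python3 -m inch '[[[0,-0.464,0],0,1],[[0,-0.464,0],0,1],[[-0.02,-0.464,0],0,1],[[0,-0.464,0],0,1],[[0,-0.464,0],0,1],[[0,0,0],0,1],[[0,0,0.3],0,1],[[0,0,0.3],0,1],[[0,0,0.28],0,1],[[0,0,0],0,1]]'
python3 -m inch '[[[-0.016,0.232,0],0,1],[[-0.013,0.278,0],0,1],[[-0.013,0.278,0],0,1],[[0.053,0.226,0],0,1],[[0.053,0.226,0],0,1],[[0.111,0.2,0],0,1],[[0.111,0.2,0],0,1],[[0.16,0.168,0],0,1],[[0.16,0.168,0],0,1],[[0,0,0],0,1]]'
```

```text
t: 52.55
eef_pos: [441.1, 309.0, 82.0]
tcp_rot: [3.14, 0.002, -0.074]
ft_force: [0.3, 0.7, 0.2]
opening: 0.003
grip_force: 0.0
t: 53.8
eef_pos: [469.8, 188.3, 82.7]
tcp_rot: [-3.142, -0.0, -0.075]
ft_force: [-0.4, 0.7, 0.1]
opening: 0.004
grip_force: 0.0
```

```bash
python3 -m inch '[[[0.196,0.122,0],0,1],[[0.196,0.122,0],0,1],[[0.108,0.035,0],0,1],[[0.108,0.035,0],0,1],[[0.08,0.02,0],0,1],[[0.05,0,0],0,1],[[0.05,0,0],0,1],[[0.03,0,0],0,1],[[0.03,0,0],0,1],[[0,0,0],0,1]]'
python3 - <<'E'
from h import *
go(517,163,82)
p=eyes.read_camera("wrist")
print([(np.round(q["centre"]),round(q["score"],2),atz(p,q["centre"],92).round(1)) for q in eyes.spot_point("door_push",p)[:1]])
E
```

```text
t: 55.05
eef_pos: [517.4, 165.3, 82.7]
tcp_rot: [3.141, 0.002, -0.074]
ft_force: [-5.4, -2.0, 3.3]
opening: 0.003
grip_force: 2.5
t 55.05 tcp [517.4 165.3  82.7] rpy [ 3.141e+00  2.000e-03 -7.400e-02] turn(5deg) -0.0 shift mm [-0.2  2.3  0.7] units [-0.003  0.038  0.011]
[(array([273., 323.]), 0.74, array([527.7, 162. ,  92. ]))]
```

Contact is 5.4 N, so the strike is at the roller. I'll push on slowly.

```bash
python3 -m inch '[[[0.03,0,0],0,1],[[0.03,0,0],0,1],[[0.03,0,0],0,1],[[0.03,0,0],0,1],[[0.03,0,0],0,1],[[0,0,0],0,1],[[0,0,0],0,1],[[0,0,0],0,1],[[0,0,0],0,1],[[0,0,0],0,1]]'
```

```text
t: 56.4
eef_pos: [517.4, 165.1, 82.5]
tcp_rot: [3.138, 0.02, -0.073]
ft_force: [-48.3, 6.1, 32.5]
opening: 0.001
grip_force: 24.5
```

```bash
python3 -m inch '[[[-0.15,0,0],0,1],[[-0.2,0,0],0,1],[[-0.5,0,0],0,1],[[-0.5,0,-0.3],0,1],[[-0.3,0,-0.5],0,1],[[0,0,-0.3],0,1],[[0,0,0],0,1],[[0,0,0],0,1],[[0,0,0],0,1],[[0,0,0],0,1]]'
python3 - <<'E'
from h import *
p=eyes.read_camera("wrist");go(517,163,82);print(ray(p,(0,0))[0].round())
for c in range(180,500,40): print(c,[int(v) for v in p["pixels"][30:110,c-2:c+3].mean((1,2))])
for r in range(30,110,10): print(r,*[(atz(p,(r,c),116).round(1)[:2]) for c in(180,460)])
import pickle;pickle.dump(p,open("m.pkl","wb"))
for k in("door_push","door_hinge"): print(k,[(np.round(q["centre"]),round(q["score"],2),atz(p,q["centre"],H[k]).round(1)) for q in eyes.spot_point(k,p)[:1]])
E
```

```text
t: 57.65
eef_pos: [428.5, 171.9, 148.2]
tcp_rot: [3.141, 0.001, -0.074]
ft_force: [0.1, 0.8, -0.6]
opening: 0.007
grip_force: 0.0
t 57.7 tcp [428.5 171.9 148.3] rpy [ 3.141e+00  1.000e-03 -7.400e-02] turn(5deg) -0.0 shift mm [88.9  2.4 66.3] units [1.481 0.039 1.106]
[499. 166. 318.]
180 [198, 199, 198, 199, 199, 199, 198, 193, 188, 178, 165, 139, 127, 150, 181, 192, 198, 202, 202, 201, 202, 201, 202, 202, 201, 201, 202, 202, 202, 202, 202, 202, 202, 203, 201, 196, 190, 181, 165, 138, 120, 118, 119, 116, 111, 110, 105, 105, 110, 118, 124, 124, 128, 130, 135, 149, 163, 147, 133, 169, 200, 204, 203, 201, 201, 201, 201, 201, 202, 202, 203, 202, 203, 201, 201, 201, 201, 201, 202, 200]
220 [198, 198, 198, 197, 198, 197, 196, 192, 186, 176, 162, 137, 134, 162, 183, 194, 200, 201, 201, 201, 202, 200, 202, 201, 202, 202, 202, 201, 202, 202, 202, 201, 203, 203, 202, 195, 189, 179, 159, 134, 121, 121, 122, 122, 126, 129, 130, 140, 150, 165, 186, 197, 191, 177, 152, 138, 152, 182, 203, 204, 202, 203, 202, 203, 202, 203, 202, 203, 202, 202, 202, 201, 202, 202, 203, 203, 202, 202, 202, 203]
260 [
[... 2113 characters left out ...]
, 196, 197, 197, 196, 197, 197, 197, 196, 199, 202, 198, 200, 202, 205, 208, 210, 204, 191, 175, 154, 130, 116, 114, 111, 115, 119, 119, 119, 119, 118, 118, 118, 116, 117, 116, 115, 114, 137, 179, 201, 202, 201, 201, 202, 201, 201, 202, 200, 201, 201, 201, 196, 175, 141, 137, 144, 150, 152, 154, 154, 154, 153]
30 [550.3 228.2] [540.4  95.9]
40 [546.  228.9] [536.   95.8]
50 [541.7 229.6] [531.6  95.8]
60 [537.3 230.4] [527.2  95.7]
70 [532.8 231.1] [522.7  95.6]
80 [528.3 231.8] [518.1  95.5]
90 [523.8 232.6] [513.5  95.4]
100 [519.1 233.4] [508.8  95.4]
door_push [(array([ 76., 322.]), 0.8, array([527.9, 162.1,  92. ]))]
door_hinge [(array([ 72., 141.]), 0.91, array([540.2, 266.8,  76. ]))]
```

The door's outer edge, the gap and the roof edge are parallel to within about 0.002 rad, so the door is shut. The robot is clear, so I'll hand it in.

```bash
python3 -c "
from cell import env
print(env.job_done())"
```

```text
the job is handed in; nothing more can be done
None
```

I handed the job in at about 58 s, and the result was not reported back: the cup stands mouth-down about 2 mm off the vent, the door measured shut, and the tray was pushed to its stop (measured about 2.5 mm from home, ±2 mm, against a 4 mm limit).

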